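Pump the sample turntable until the red-capped jar is under the needle

ROBOT

A 6-joint arm with a two-finger parallel gripper is mounted at the origin on the work surface. World frame = base frame: x ahead of the robot, y to its left, z up, the work surface at z = 0. Lengths are in mm, angles in degrees, forces in N, time in s.
With the tool pointing down it reaches from about 350 to 850 mm from the base axis. Payload 8.1 kg.
Tool frame: the origin (TCP) lies midway between the tips of the shut fingers; the grasp point (between the pads) lies 19 mm behind it (r.grasp_offset is the distance from the TCP to the grasp point, in mm); z points along the fingers, x is the direction in which the jaws open and shut, and the axes are right-handed (so a half turn about z gives the same grasp; the last joint's range is limited). The gripper opens to 85 mm and grips with 20 to 120 N. Pads are 22 mm wide; open, the fingers measure 114 mm over their backs; the gripper's body (76 mm by 85 mm) begins 54 mm behind the grasp point. The pads swing forward as they close: fully open they stand 13 mm farther back than shut.
Start: joints at [71.883, 7.471, 85.268, -0, 87.261, -4.893], TCP at [137.231, 584.1, 231.292] pointing down, gripper open.
Joint ranges: [-169.43, 169.43], [-51.17, 129.36], [1.28, 143.12], [-76.62, 256.62], [0, 156.53], [-152.29, 152.29]. Speed limits (degrees/s): [136.94, 136.94, 159.86, 180, 180, 180].

INTERFACE

Orientations are given as [roll, pitch, yaw] about the fixed x, y, z axes, in that order (R = Rz(yaw) Ry(pitch) Rx(roll)).
In Python, from bench import r, optics, hand_in gives the robot as it stands.
- The arm moves only by the shell command python3 -m pendant 'ROWS' [FORCE]. ROWS is JSON, a list of rows, each a list of 5 numbers: the opening, from 0 (shut) to 1 (fully open), then the shift along the tool's x, y, z in mm, then the turn about the tool's z in degrees. A call has 1 to 10 rows; each row shifts and turns the commanded pose from where the row before left it, along the tool's axes as they then stand; what a row does not reach is not made up. A row lasts 1/10 s, in which the tool goes at most 50 mm and 8.59 degrees, less where a joint would pass 70% of its speed; a pose out of reach is approached as far as the arm can. A call with a gripper value outside its range is refused whole. The fingers move at their own pace and stop on an object; FORCE is the grip in N (left out, the last holds). Time passes only in rows, so rows that do not move let the fingers close. It gives the time, the measured TCP pose, the force and the opening at its end, in the units of the state.
- r.sense(): the state, without advancing time (a new reading comes with each control period).
- optics.snapshot(name): name is "scene" or "top" or "wrist"; returns (picture, depth): 420x560x3 uint8, blue, green, red; 420x560 float32, mm along the optical axis (not along the pixel's ray), 0 where there is no reading.
- optics.camera_params(name): a dict with "camera_matrix" (3x3 intrinsics, pixels), "eye" and "orientation" of the camera in the world. Camera axes: x right, y down, z forward; pixel columns grow to the right and rows downward; lengths in mm; the calibration is good to about 2 mm. A picture is of the moment at which its call begins: read the wrist's pose just before it. camera_params takes no time and is no camera call; for the wrist camera it gives the pose at the moment of the call.
- hand_in(): hands the job in, once; it reports no verdict.
Trained networks look in the newest picture that a camera, given by its name, has taken for a name from the list of things; names that differ only in an ending like _2 or _b are one class to them, and where a whole thing is asked for, a point or a joint stands for the part that bears it (a point fixed in the world has none). Each returns a list of dicts, best first, with "score" (0 to 1); they miss things now and then, are a little off and sometimes report something else, mostly with a low value. They report only what shows in the picture. A call takes as long as a camera call. They do not tell look-alikes from the thing itself.
- optics.search_frame(camera, query): "at" ([x, y, z] in mm, in world coordinates, good to about 4 mm: the middle of the surface that is visible of it).
The state is a dict: "time": time; "joint_pos": joint angles; "qd": joint speeds; "joint_efforts": joint torques, N m; "tool_pos": TCP position; "tcp_rot": TCP orientation; "ft_force": force on the tool from outside, world axes, zero at the start; "wrist_torque": the same for the moment, N m; "finger_gap": finger opening in mm.
Only numpy, scipy, OpenCV 4.12 (cv2) and the standard library are available. Lean on these libraries where they do the work, as an engineer would, in place of code of your own. Each camera call takes 0.05 s, during which the arm holds its last target. There are 200 camera calls.

TASK

Take the upright black handle of the sample turntable's lever and pump it in full strokes, to its left stop and back to its right stop as the robot sees them, until the red-capped jar on the turntable stands right under the sampling needle, then let go of the handle. Each left stroke turns the table one bay and it cannot be turned back, so do not pump past. Move the table with the lever alone: do not push the table or touch the red-capped jar.

Things in the scene. Friction and masses are not known exactly. Their poses are not given: they have to be found in the camera images.
- indexer: Fixed steel base (210 mm square) of a sample turntable. Origin on the table top on the turntable's axis, z up; x points away from the robot, y to its left, give or take 20 degrees of yaw. The thin vertical sampling needle hangs at x 0, y 95 mm of this frame, tip 134 mm up, on a blue arm whose post (x 0, y 175 mm) is 200 mm high; a bay is right under it after each full left stroke.
- lever (a joint): Lever angle q: 0 right stop, 0.72 left stop (robot's view). Its upright post stands 190 mm from the turntable axis at polar angle pi+0.36-q in the indexer frame; black grip 25 mm across, 85 to 155 mm up; may turn in the fingers. 2 to 4 N, no spring. Going left it is idle to about 0.2, then turns the table until its stop. Going back it slips over the teeth and takes the next one below 0.15.
- carousel: The toothed aluminium turntable, 276 mm across, white dividers 54 mm up. 12 bays, one each 30 degrees, centres 95 mm from its axis, floors 40 mm up; six jars. Origin on its axis at the table top. It turns clockwise seen from above, one bay per full left stroke of the lever; a pawl keeps it from turning back and it stays where it is left.
- red_jar: The only red-capped jar on the turntable: amber, 39 mm across, 75 mm high, red cap 36 mm; loose in a bay, origin at the centre of its underside. It starts two to five bays from the needle, counted counter-clockwise seen from above: one full stroke per bay. The other jars there have white or blue caps; the red-capped clear jar and big bottle elsewhere on the bench have no part in this.
There are look-alikes about, which are no part of the job. What is shaped like the red_jar but purple is not meant.

How it is judged:
By the outcome, as a careful person would: the job done as asked, in the order asked, and still so for the second after the job is handed in, with the robot touching nothing.
It also fails if it takes over 61 s, if anything falls off the work surface, if the arm or the gripper's body presses on something with over 40 N, if the wrist force passes 120 N, or if a joint passes its speed limit or range.

## Working session

There is one attempt and no reset: what is moved stays moved. The work goes in short steps, Python scripts to look and compute and a shell command to move; the robot and the scene stay as the last step left them, time stands still between calls to the robot, and variables do not carry over. Pictures are saved under pics/ and viewed, about 8 in all and at most 12, crops included, and the job is handed in when it is done.

```bash
mkdir -p pics; ls; cat > h.py <<'E'
import numpy as np, cv2
from bench import r, optics, hand_in
def P(n):
    c=optics.camera_params(n); return np.array(c["camera_matrix"]),np.array(c["eye"]),c["orientation"]
E
python3 - <<'E'
from h import *
for n in("scene","top"):
    im,d=optics.snapshot(n); cv2.imwrite(f"pics/{n}0.png",im); np.save(f"pics/{n}0.npy",d)
    print(n,optics.camera_params(n))
    for q in("indexer","lever","carousel","red_jar"):
        print(q,[(np.round(o["at"]),round(o["score"],2)) for o in optics.search_frame(n,q)])
print(r.sense())
E
```

```text
pics
scene {'camera_matrix': array([[479.51470228,   0.        , 287.34452537],
       [  0.        , 479.51470228, 211.86023665],
       [  0.        ,   0.        ,   1.        ]]), 'eye': array([ 946.49792933, -487.26489077,  584.50930907]), 'orientation': array([-132.00981683,   -0.65711403,   41.3535887 ])}
indexer [(array([674., -64.,  52.]), 0.83)]
lever [(array([486., -86.,  41.]), 0.82)]
carousel [(array([688., -58.,  53.]), 0.6)]
red_jar [(array([582., -83., 114.]), 0.75), (array([392., -97.,  49.]), 0.74), (array([ 447., -174.,   47.]), 0.61)]
top {'camera_matrix': array([[383.98910146,   0.        , 276.30458201],
       [  0.        , 383.98910146, 209.98515376],
       [  0.        ,   0.        ,   1.        ]]), 'eye': array([452.61048916, -15.41685341, 694.05358897]), 'orientation': array([-171.35971362,   -1.54407875,  -90.80011571])}
indexer [(array([654.,  -9.,  51.]), 0.91)]
lever [(array([520., -83.,  25.]), 0.87)]
carousel [(array([662., -23.,  51.]), 0.72)]
red_jar [(array([381., -89.,  74.]), 0.97), (array([576., -66., 117.]), 0.87), (array([ 443., -162.,   74.]), 0.81)]
{'time': 0.5, 'joint_pos': array([ 7.18829512e+01,  7.47299146e+00,  8.52683718e+01,  3.14920846e-04,
        8.72618468e+01, -4.89262929e+00]), 'qd': array([ 0.01134492,  0.01307969, -0.01561145,  0.01219781,  0.04308373,
        0.06654717]), 'joint_efforts': array([-1.26703694e-04, -5.68711567e+01, -5.00358510e+01, -1.30140957e-04,
        3.18266582e-03,  2.45132043e-05]), 'tool_pos': array([137.22935394, 584.08930334, 231.26769029]), 'tcp_rot': array([-1.79999413e+02,  3.17156346e-03,  7.67755655e+01]), 'ft_force': array([ 0.26782483, -0.33723465, -0.1766644 ]), 'wrist_torque': array([-0.04623562,  0.0012501 ,  0.01893671]), 'finger_gap': 85.92227985570969}
```

View pics/top0.png

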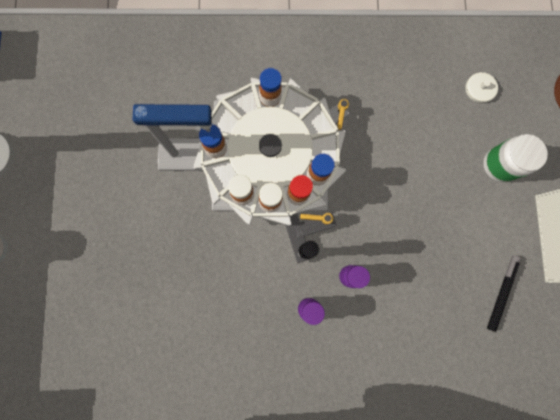

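View pics/scene0.png

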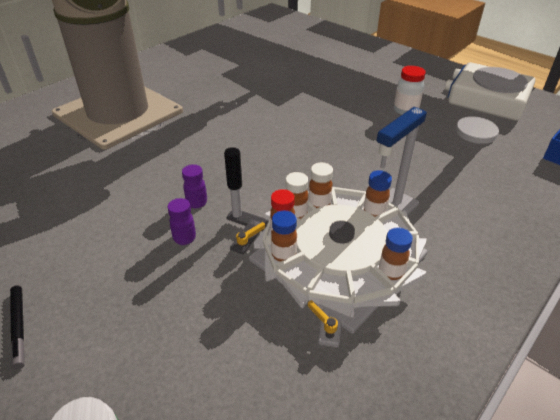

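```bash
cat >> h.py <<'E'
from scipy.spatial.transform import Rotation as Ro
def pix2w(n,u,v,z=None,d=None):
    K,e,o=P(n); R=Ro.from_euler('xyz',o,degrees=True).as_matrix()
    ray=R@np.linalg.inv(K)@[u,v,1]
    return e+ray*(d if d else (z-e[2])/ray[2])
def w2pix(n,p):
    K,e,o=P(n); R=Ro.from_euler('xyz',o,degrees=True).as_matrix()
    c=K@(R.T@(np.array(p)-e)); return c[:2]/c[2]
E
python3 - <<'E'
from h import *
d=np.load("pics/top0.npy")
def a(nm,u,v):
    m=np.median(d[v-2:v+3,u-2:u+3]); print(nm,u,v,np.round(pix2w("top",u,v,d=m),1))
for t in [("hub",270,146),("post",141,114),("armend",206,115),("red",302,186),("blueN",210,134),("w1",240,188),("w2",270,196),("blueR",322,166),("blueF",270,80),("handle",309,250)]: a(*t)
im=cv2.imread("pics/top0.png"); c=cv2.resize(im[60:330,120:390],None,fx=2.2,fy=2.2,interpolation=cv2.INTER_CUBIC); cv2.imwrite("pics/c1.png",c)
E
```

```text
hub 270 146 [657.4 -24.5  67.1]
post 141 114 [659.3 149.7 200.3]
armend 206 115 [657.8  63.1 199.8]
red 302 186 [577.5 -72.5 114.9]
blueN 210 134 [661.9  70.  114.7]
w1 240 188 [575.1  23.  114.8]
w2 270 196 [562.2 -22.9 115.2]
blueR 322 166 [ 608.9 -104.4  115.4]
blueF 270 80 [751.9 -25.1 115. ]
handle 309 250 [477.2 -76.2 154.6]
```

View pics/c1.png

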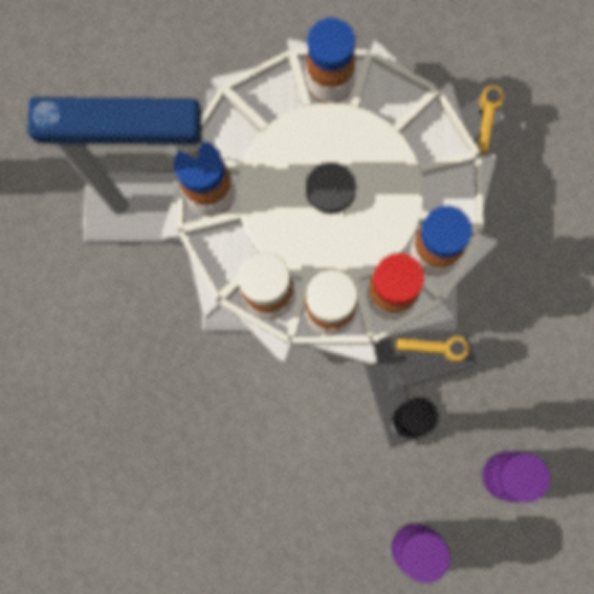

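Candidates (top view): red cap on the carousel (302,186); purple look-alikes (355,277) and (312,311); the clear red-capped jar shows only in the scene view (411,90). I choose (302,186). The crop confirms it: amber, red-capped, 4 bays counter-clockwise from the needle, where a blue-capped jar stands now. The handle is the black circle at (309,250).

```bash
python3 -m pendant '[[1,0,0,0,-6.6],[1,0,0,0,-6.6],[1,-30,15,0,0],[1,-38,19,0,0],[1,-38,19,0,0],[1,-38,19,0,0],[1,-38,19,0,0],[1,-38,19,0,0],[1,-38,19,0,0],[1,-38,19,0,0]]' 40
python3 -m pendant '[[1,-38,19,0,0],[1,-38,19,0,0],[1,-38,19,0,0],[1,-38,19,0,0],[1,-38,19,0,0],[1,-38,19,0,0],[1,-38,19,0,0],[1,-38,19,0,0],[1,-38,19,0,0],[1,0,0,0,0]]'
python3 - <<'E'
from h import *
im,d=optics.snapshot("wrist"); cv2.imwrite("pics/w1.png",im)
print(optics.camera_params("wrist"),optics.search_frame("wrist","lever"))
n="wrist";K,e,o=P(n); R=Ro.from_euler('xyz',o,degrees=True).as_matrix()
v,u=np.mgrid[:420,:560]; pts=e+(np.stack([u,v,np.ones_like(u)],-1)@np.linalg.inv(K).T*d[...,None])@R.T
m=(d>0)&(pts[...,2]>148)&(pts[...,2]<162)&(im.max(-1)<70)
q=pts[m]; print(len(q),q.mean(0),q.min(0),q.max(0), [a.min() for a in np.where(m)],[a.max() for a in np.where(m)])
print(r.sense()["tool_pos"],r.sense()["tcp_rot"])
E
```

```text
time: 1.5
tool_pos: [285.5, 286.6, 231.5]
tcp_rot: [180.0, -0.0, 90.0]
ft_force: [1.1, -0.5, -0.5]
finger_gap: 85.1
time: 2.5
tool_pos: [457.1, -58.2, 231.2]
tcp_rot: [180.0, 0.1, 89.7]
ft_force: [-0.4, 0.2, -0.1]
finger_gap: 85.6
{'camera_matrix': array([[332.63574202,   0.        , 280.05945342],
       [  0.        , 332.63574202, 202.23618371],
       [  0.        ,   0.        ,   1.        ]]), 'eye': array([386.2588473 , -56.07448879, 373.12671513]), 'orientation': array([ 1.64304661e+02, -4.39030523e-02,  8.97874368e+01])} [{'at': [481.8, -79.0, 43.5], 'score': 0.85}]
882 [473.57756335 -73.4256543  153.61823229] [463.17641612 -85.50976998 148.0574233 ] [486.16359755 -61.29206947 155.90127322] [np.int64(222), np.int64(237)] [np.int64(254), np.int64(271)]
[455.90899812 -54.75472984 231.0874611 ] [-1.79955965e+02 -2.45366935e-02  8.98419079e+01]
```

View pics/w1.png

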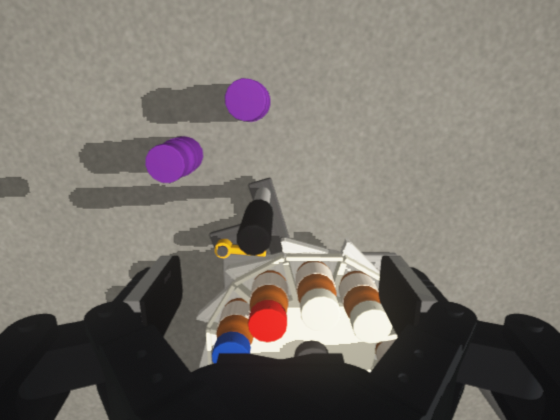

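The wrist view shows the black grip at pixel (255,237), clear of the purple jars at (248,100) and (168,162). The red jar on the table is at (268,320). The grip's centre is about (474.5,-73.5).

```bash
python3 -m pendant '[[1,-10,9,0,0],[1,-9.5,9.5,0,0],[1,0,0,0,0],[1,0,0,20,0],[1,0,0,25,0],[1,0,0,25,0],[1,0,0,25,0],[1,0,0,20,0],[1,0,0,8,0],[1,0,0,0,0]]'
python3 -m pendant '[[0,0,0,0,0],[0,0,0,0,0],[0,0,0,0,0],[0,0,0,0,0],[0,0,0,0,0],[0,0,0,0,0],[0,0,0,0,0],[0,0,0,0,0]]' 40
```

```text
time: 3.6
tool_pos: [473.5, -72.7, 107.3]
tcp_rot: [-179.9, -0.0, 90.0]
ft_force: [0.4, -0.2, -1.0]
finger_gap: 85.5
time: 4.4
tool_pos: [474.9, -73.8, 109.1]
tcp_rot: [179.9, 0.0, 90.0]
ft_force: [-1.9, -0.0, 5.5]
finger_gap: 23.9
```

```bash
python3 -m pendant '[[0,-5,1.3,0,0],[0,-5,1.5,0,0],[0,-4,1.2,0,0],[0,0,0,0,0],[0,0,0,0,0]]'
python3 -m pendant '[[0,-4,1.3,0,0],[0,0,0,0,0],[0,0,0,0,0]]'
```

```text
time: 4.9
tool_pos: [479.0, -87.9, 109.1]
tcp_rot: [179.9, 0.0, 90.0]
ft_force: [-1.3, 0.6, 6.1]
finger_gap: 24.1
time: 5.2
tool_pos: [479.3, -89.2, 109.0]
tcp_rot: [-179.9, -0.2, 90.0]
ft_force: [-8.1, 14.5, 14.3]
finger_gap: 24.3
```

```bash
python3 -m pendant '[[0,7.5,-2.6,0,0],[0,7.6,-2.6,0,0],[0,6.6,-1.7,0,0],[0,6.7,-1.6,0,0],[0,6.7,-1.2,0,0],[0,6.8,-1.1,0,0],[0,6.7,-0.7,0,0],[0,6.8,-0.6,0,0],[0,6.8,-0.2,0,0],[0,6.8,-0.2,0,0]]'
python3 -m pendant '[[0,6.8,0.3,0,0],[0,6.9,0.3,0,0],[0,6.8,0.8,0,0],[0,6.8,0.9,0,0],[0,6.6,1.3,0,0],[0,6.7,1.3,0,0],[0,6.5,1.7,0,0],[0,6.6,1.8,0,0],[0,6.5,2.3,0,0],[0,6.5,2.3,0,0]]'
python3 -m pendant '[[0,2.8,0.9,0,0],[0,0,0,0,0],[0,0,0,0,0]]'
python3 - <<'E'
from h import *
im,d=optics.snapshot("top"); cv2.imwrite("pics/t1.png",im[60:330,120:390])
print([(np.round(o["at"]),round(o["score"],2)) for o in optics.search_frame("top","red_jar")])
print(r.sense()["tool_pos"])
E
```

```text
time: 6.2
tool_pos: [467.1, -23.1, 108.8]
tcp_rot: [-180.0, 0.1, 89.9]
ft_force: [-1.8, -5.1, 4.6]
finger_gap: 24.4
time: 7.2
tool_pos: [480.2, 44.4, 108.4]
tcp_rot: [-180.0, 0.0, 90.0]
ft_force: [-9.9, -1.4, 7.8]
finger_gap: 24.2
time: 7.5
tool_pos: [480.3, 44.9, 108.4]
tcp_rot: [-179.9, 0.2, 90.0]
ft_force: [-10.2, -14.8, 11.3]
finger_gap: 24.1
[(array([384., -88.,  77.]), 0.87), (array([561., -34., 116.]), 0.63), (array([ 437., -161.,   76.]), 0.63)]
[480.31091084  44.93266751 108.41783671]
```

View pics/t1.png

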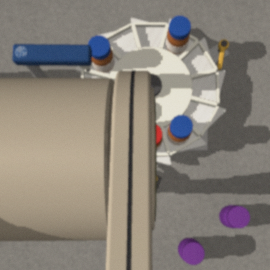

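The wheel moved one bay (right-hand blue jar shifted by 30°) and the left stop was felt at about 15 N. I run the exact reverse to the right stop, then stroke 2.

```bash
python3 -m pendant '[[0,-2.8,-0.9,0,0],[0,-6.5,-2.3,0,0],[0,-6.5,-2.3,0,0],[0,-6.6,-1.8,0,0],[0,-6.5,-1.7,0,0],[0,-6.7,-1.3,0,0],[0,-6.6,-1.3,0,0],[0,-6.8,-0.9,0,0],[0,-6.8,-0.8,0,0],[0,-6.9,-0.3,0,0]]'
python3 -m pendant '[[0,-6.8,-0.3,0,0],[0,-6.8,0.2,0,0],[0,-6.8,0.2,0,0],[0,-6.8,0.6,0,0],[0,-6.7,0.7,0,0],[0,-6.8,1.1,0,0],[0,-6.7,1.2,0,0],[0,-6.7,1.6,0,0],[0,-6.6,1.7,0,0],[0,-7.6,2.6,0,0]]'
python3 -m pendant '[[0,-7.5,2.6,0,0],[0,0,0,0,0],[0,0,0,0,0]]'
python3 - <<'E'
from h import *
im,d=optics.snapshot("top"); cv2.imwrite("pics/t2.png",im[60:330,120:390])
print([(np.round(o["at"]),round(o["score"],2)) for o in optics.search_frame("top","red_jar")])
optics.snapshot("scene")
print([(np.round(o["at"]),round(o["score"],2)) for o in optics.search_frame("scene","red_jar")])
E
```

```text
time: 8.6
tool_pos: [467.2, -15.4, 108.2]
tcp_rot: [-180.0, -0.1, 90.0]
ft_force: [-5.5, 4.9, 7.6]
finger_gap: 24.1
time: 9.6
tool_pos: [477.1, -84.6, 108.0]
tcp_rot: [-180.0, -0.0, 90.0]
ft_force: [-3.5, 2.0, -1.3]
finger_gap: 24.2
time: 9.9
tool_pos: [478.9, -89.2, 107.9]
tcp_rot: [-179.8, -0.3, 90.0]
ft_force: [-8.6, 16.8, 7.8]
finger_gap: 24.2
[(array([566., -19., 116.]), 0.83), (array([385., -91.,  78.]), 0.59)]
[(array([ 450., -174.,   48.]), 0.95), (array([574., -30., 100.]), 0.9), (array([392., -99.,  48.]), 0.7)]
```

Red now sits about 180° (562,-23), i.e. three bays from the needle. Stroke 2 and its return follow.

```bash
python3 -m pendant '[[0,7.5,-2.6,0,0],[0,7.6,-2.6,0,0],[0,6.6,-1.7,0,0],[0,6.7,-1.6,0,0],[0,6.7,-1.2,0,0],[0,6.8,-1.1,0,0],[0,6.7,-0.7,0,0],[0,6.8,-0.6,0,0],[0,6.8,-0.2,0,0],[0,6.8,-0.2,0,0]]'
python3 -m pendant '[[0,6.8,0.3,0,0],[0,6.9,0.3,0,0],[0,6.8,0.8,0,0],[0,6.8,0.9,0,0],[0,6.6,1.3,0,0],[0,6.7,1.3,0,0],[0,6.5,1.7,0,0],[0,6.6,1.8,0,0],[0,6.5,2.3,0,0],[0,6.5,2.3,0,0]]'
python3 -m pendant '[[0,2.8,0.9,0,0],[0,0,0,0,0],[0,0,0,0,0]]'
python3 -m pendant '[[0,-2.8,-0.9,0,0],[0,-6.5,-2.3,0,0],[0,-6.5,-2.3,0,0],[0,-6.6,-1.8,0,0],[0,-6.5,-1.7,0,0],[0,-6.7,-1.3,0,0],[0,-6.6,-1.3,0,0],[0,-6.8,-0.9,0,0],[0,-6.8,-0.8,0,0],[0,-6.9,-0.3,0,0]]'
python3 -m pendant '[[0,-6.8,-0.3,0,0],[0,-6.8,0.2,0,0],[0,-6.8,0.2,0,0],[0,-6.8,0.6,0,0],[0,-6.7,0.7,0,0],[0,-6.8,1.1,0,0],[0,-6.7,1.2,0,0],[0,-6.7,1.6,0,0],[0,-6.6,1.7,0,0],[0,-7.6,2.6,0,0]]'
python3 -m pendant '[[0,-7.5,2.6,0,0],[0,0,0,0,0],[0,0,0,0,0]]'
python3 - <<'E'
from h import *
im,d=optics.snapshot("top"); cv2.imwrite("pics/t3.png",im[60:330,120:390])
print([(np.round(o["at"]),round(o["score"],2)) for o in optics.search_frame("top","red_jar")])
im,d=optics.snapshot("scene"); cv2.imwrite("pics/s3.png",im)
print([(np.round(o["at"]),round(o["score"],2)) for o in optics.search_frame("scene","red_jar")])
E
```

```text
time: 11.1
tool_pos: [466.6, -22.5, 108.1]
tcp_rot: [-179.9, 0.0, 90.0]
ft_force: [-4.9, -4.4, -1.4]
finger_gap: 24.1
time: 12.1
tool_pos: [480.2, 44.6, 108.1]
tcp_rot: [-180.0, 0.0, 90.0]
ft_force: [-2.2, -4.9, -1.7]
finger_gap: 24.1
time: 12.4
tool_pos: [480.1, 45.0, 108.1]
tcp_rot: [-179.8, 0.2, 90.0]
ft_force: [-9.9, -16.6, 2.7]
finger_gap: 24.0
time: 13.4
tool_pos: [467.0, -15.8, 108.2]
tcp_rot: [-179.9, -0.0, 90.0]
ft_force: [-4.9, 3.9, 0.5]
finger_gap: 24.1
time: 14.4
tool_pos: [477.3, -84.6, 108.2]
tcp_rot: [-180.0, -0.0, 90.0]
ft_force: [-10.5, -0.5, 1.8]
finger_gap: 24.0
time: 14.7
tool_pos: [479.0, -89.2, 108.2]
tcp_rot: [-179.9, -0.3, 90.0]
ft_force: [-8.4, 18.8, 5.2]
finger_gap: 24.1
[(array([573.,  27., 115.]), 0.93), (array([379., -90.,  77.]), 0.56)]
[(array([ 451., -179.,   45.]), 0.75), (array([586.,  14.,  89.]), 0.69), (array([389., -99.,  47.]), 0.59)]
```

View pics/s3.png

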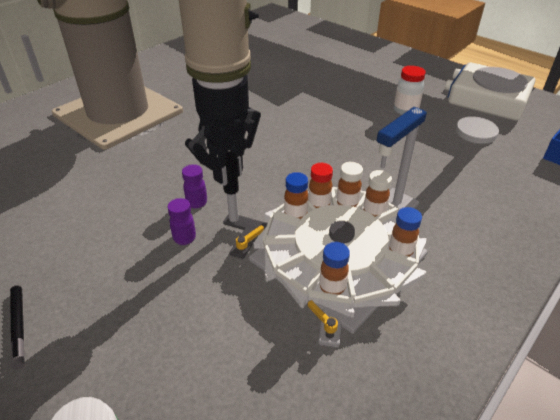

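The scene shows a white cap under the needle (378,185), the next white one at (350,178), and red at (321,180). That leaves two strokes, so stroke 3 is next.

```bash
python3 -m pendant '[[0,7.5,-2.6,0,0],[0,7.6,-2.6,0,0],[0,6.6,-1.7,0,0],[0,6.7,-1.6,0,0],[0,6.7,-1.2,0,0],[0,6.8,-1.1,0,0],[0,6.7,-0.7,0,0],[0,6.8,-0.6,0,0],[0,6.8,-0.2,0,0],[0,6.8,-0.2,0,0]]'
python3 -m pendant '[[0,6.8,0.3,0,0],[0,6.9,0.3,0,0],[0,6.8,0.8,0,0],[0,6.8,0.9,0,0],[0,6.6,1.3,0,0],[0,6.7,1.3,0,0],[0,6.5,1.7,0,0],[0,6.6,1.8,0,0],[0,6.5,2.3,0,0],[0,6.5,2.3,0,0]]'
python3 -m pendant '[[0,2.8,0.9,0,0],[0,0,0,0,0],[0,0,0,0,0]]'
python3 -m pendant '[[0,-2.8,-0.9,0,0],[0,-6.5,-2.3,0,0],[0,-6.5,-2.3,0,0],[0,-6.6,-1.8,0,0],[0,-6.5,-1.7,0,0],[0,-6.7,-1.3,0,0],[0,-6.6,-1.3,0,0],[0,-6.8,-0.9,0,0],[0,-6.8,-0.8,0,0],[0,-6.9,-0.3,0,0]]'
python3 -m pendant '[[0,-6.8,-0.3,0,0],[0,-6.8,0.2,0,0],[0,-6.8,0.2,0,0],[0,-6.8,0.6,0,0],[0,-6.7,0.7,0,0],[0,-6.8,1.1,0,0],[0,-6.7,1.2,0,0],[0,-6.7,1.6,0,0],[0,-6.6,1.7,0,0],[0,-7.6,2.6,0,0]]'
python3 -m pendant '[[0,-7.5,2.6,0,0],[0,0,0,0,0],[0,0,0,0,0]]'
python3 - <<'E'
from h import *
im,d=optics.snapshot("top"); cv2.imwrite("pics/t4.png",im[60:330,120:390])
print([(np.round(o["at"]),round(o["score"],2)) for o in optics.search_frame("top","red_jar")])
im,d=optics.snapshot("scene"); cv2.imwrite("pics/s4.png",im)
print([(np.round(o["at"]),round(o["score"],2)) for o in optics.search_frame("scene","red_jar")])
E
```

```text
time: 15.9
tool_pos: [467.0, -22.3, 108.4]
tcp_rot: [-180.0, 0.0, 90.0]
ft_force: [-3.3, -6.0, -3.2]
finger_gap: 24.1
time: 16.9
tool_pos: [480.6, 44.6, 108.5]
tcp_rot: [180.0, 0.0, 90.0]
ft_force: [-1.6, -3.1, -6.3]
finger_gap: 24.0
time: 17.2
tool_pos: [480.7, 44.9, 108.4]
tcp_rot: [-179.9, 0.2, 90.0]
ft_force: [-8.5, -16.4, 2.2]
finger_gap: 23.8
time: 18.2
tool_pos: [467.2, -16.0, 108.5]
tcp_rot: [-180.0, -0.0, 90.0]
ft_force: [-12.2, 4.1, 5.7]
finger_gap: 23.9
time: 19.2
tool_pos: [477.1, -84.7, 108.3]
tcp_rot: [-180.0, 0.0, 90.0]
ft_force: [-4.7, 2.2, 3.2]
finger_gap: 24.1
time: 19.5
tool_pos: [478.9, -89.2, 108.3]
tcp_rot: [-179.8, -0.3, 90.0]
ft_force: [-9.6, 17.3, 9.8]
finger_gap: 23.9
[(array([610.,  58., 113.]), 0.86), (array([379., -90.,  78.]), 0.7)]
[(array([390., -98.,  46.]), 0.97), (array([ 450., -177.,   49.]), 0.88), (array([623.,  43.,  88.]), 0.78)]
```

View pics/s4.png

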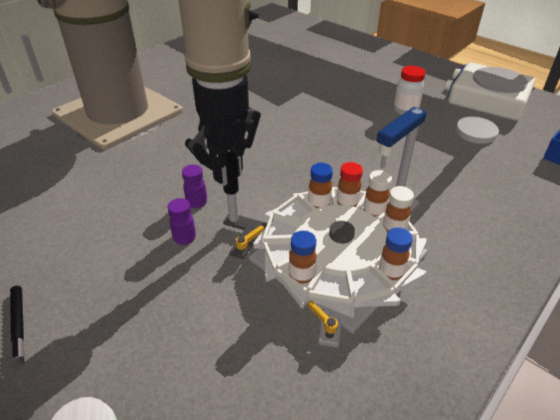

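Red (350,178) is one bay short: the second white jar is under the needle at (378,185). The last stroke and return follow.

```bash
python3 -m pendant '[[0,7.5,-2.6,0,0],[0,7.6,-2.6,0,0],[0,6.6,-1.7,0,0],[0,6.7,-1.6,0,0],[0,6.7,-1.2,0,0],[0,6.8,-1.1,0,0],[0,6.7,-0.7,0,0],[0,6.8,-0.6,0,0],[0,6.8,-0.2,0,0],[0,6.8,-0.2,0,0]]'
python3 -m pendant '[[0,6.8,0.3,0,0],[0,6.9,0.3,0,0],[0,6.8,0.8,0,0],[0,6.8,0.9,0,0],[0,6.6,1.3,0,0],[0,6.7,1.3,0,0],[0,6.5,1.7,0,0],[0,6.6,1.8,0,0],[0,6.5,2.3,0,0],[0,6.5,2.3,0,0]]'
python3 -m pendant '[[0,2.8,0.9,0,0],[0,0,0,0,0],[0,0,0,0,0]]'
python3 -m pendant '[[0,-2.8,-0.9,0,0],[0,-6.5,-2.3,0,0],[0,-6.5,-2.3,0,0],[0,-6.6,-1.8,0,0],[0,-6.5,-1.7,0,0],[0,-6.7,-1.3,0,0],[0,-6.6,-1.3,0,0],[0,-6.8,-0.9,0,0],[0,-6.8,-0.8,0,0],[0,-6.9,-0.3,0,0]]'
python3 -m pendant '[[0,-6.8,-0.3,0,0],[0,-6.8,0.2,0,0],[0,-6.8,0.2,0,0],[0,-6.8,0.6,0,0],[0,-6.7,0.7,0,0],[0,-6.8,1.1,0,0],[0,-6.7,1.2,0,0],[0,-6.7,1.6,0,0],[0,-6.6,1.7,0,0],[0,-7.6,2.6,0,0]]'
python3 -m pendant '[[0,-7.5,2.6,0,0],[0,0,0,0,0],[0,0,0,0,0]]'
python3 - <<'E'
from h import *
im,d=optics.snapshot("top"); cv2.imwrite("pics/t5.png",im[60:330,120:390])
print([(np.round(o["at"]),round(o["score"],2)) for o in optics.search_frame("top","red_jar")])
E
```

```text
time: 20.7
tool_pos: [467.1, -22.7, 108.3]
tcp_rot: [-180.0, 0.1, 89.9]
ft_force: [-1.7, -6.0, 0.7]
finger_gap: 23.8
time: 21.7
tool_pos: [480.3, 44.6, 108.2]
tcp_rot: [-180.0, 0.0, 90.0]
ft_force: [-6.3, -3.3, 3.4]
finger_gap: 24.3
time: 22.0
tool_pos: [480.2, 44.9, 108.2]
tcp_rot: [-179.8, 0.2, 90.0]
ft_force: [-9.1, -16.2, 6.2]
finger_gap: 24.0
time: 23.0
tool_pos: [467.4, -16.1, 108.2]
tcp_rot: [-180.0, -0.0, 90.0]
ft_force: [-3.7, 3.6, 1.6]
finger_gap: 23.8
time: 24.0
tool_pos: [477.4, -84.5, 108.2]
tcp_rot: [180.0, -0.0, 90.0]
ft_force: [-1.4, 3.4, 0.6]
finger_gap: 23.8
time: 24.3
tool_pos: [478.5, -89.2, 108.1]
tcp_rot: [-179.8, -0.3, 90.0]
ft_force: [-11.8, 17.7, 8.0]
finger_gap: 23.9
[(array([660.,  72., 115.]), 0.94), (array([380., -93.,  74.]), 0.57)]
```

```bash
python3 -m pendant '[[0,1.5,-0.5,0,0],[0,0,0,0,0],[1,0,0,0,0],[1,0,0,0,0],[1,0,0,0,0],[1,0,0,0,0],[1,0,0,0,0],[1,0,0,0,0]]'
python3 -m pendant '[[1,0,0,-8,0],[1,0,0,-15,0],[1,0,0,-25,0],[1,0,0,-25,0],[1,0,0,-25,0],[1,0,0,-25,0],[1,-15,-10,0,0],[1,-25,-15,0,0],[1,-25,-15,0,0],[1,-25,-15,0,0]]'
python3 -m pendant '[[1,-25,-10,0,0],[1,-30,0,0,0],[1,-30,0,0,0],[1,-15,0,0,0],[1,0,0,0,0],[1,0,0,0,0],[1,0,0,0,0]]'
python3 - <<'E'
from h import *
im,d=optics.snapshot("top"); c=cv2.resize(im[60:330,120:390],None,fx=2.2,fy=2.2); cv2.imwrite("pics/t6.png",c)
print([(np.round(o["at"]),round(o["score"],2)) for o in optics.search_frame("top","red_jar")])
im,d=optics.snapshot("scene"); c=cv2.resize(im[80:360,150:450],None,fx=2.1,fy=2.1); cv2.imwrite("pics/s6.png",c)
print(w2pix("top",[658,70.5,115])); print(r.sense()["time"],r.sense()["qd"])
E
```

```text
time: 25.2
tool_pos: [479.3, -90.2, 108.4]
tcp_rot: [180.0, 0.0, 90.0]
ft_force: [0.3, -0.3, 1.2]
finger_gap: 85.0
time: 26.2
tool_pos: [424.0, -180.9, 233.1]
tcp_rot: [179.9, 0.1, 90.0]
ft_force: [0.6, -0.1, -0.4]
finger_gap: 85.0
time: 26.9
tool_pos: [414.4, -279.0, 231.6]
tcp_rot: [180.0, -0.0, 90.0]
ft_force: [-0.6, 0.1, -1.2]
finger_gap: 85.4
[(array([384., -86.,  78.]), 0.9), (array([654.,  72., 112.]), 0.89), (array([ 439., -159.,   76.]), 0.77)]
[209.58872944 136.29736294]
27.05 [-0.31220178  0.21368876 -0.08911426 -0.08394507 -0.05787323 -0.13246555]
```

View pics/t6.png

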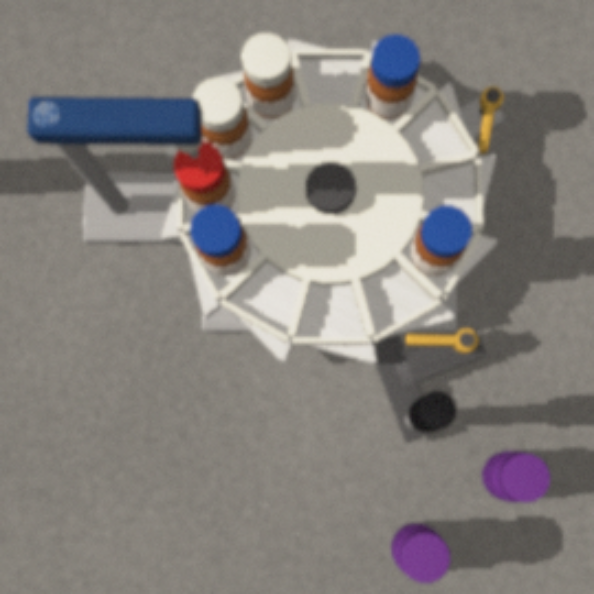

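View pics/s6.png

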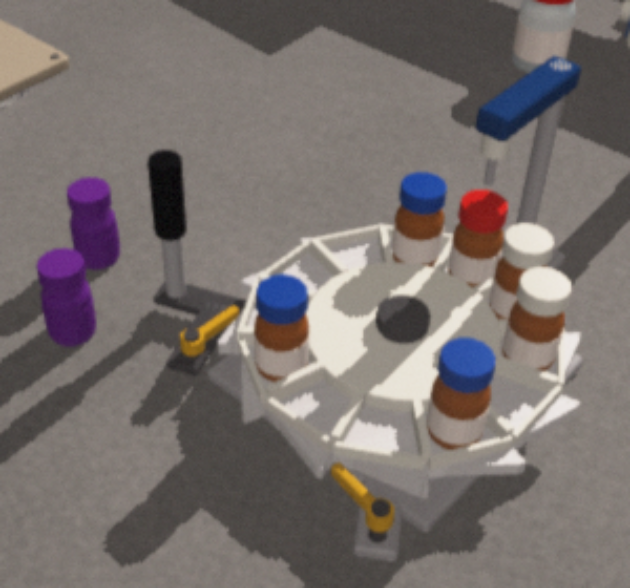

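The red jar stands under the needle in both views: top crop (200,168), scene crop (483,210). The lever is at its right stop, and the gripper is clear.

```bash
python3 -c "
from bench import hand_in
print(hand_in())"
```

```text
the job is handed in; nothing more can be done
None
```

The red-capped jar now stands under the sampling needle. I gripped the lever handle, set it against its right stop, and pumped four full strokes. The left stop was at TCP y≈45 and the right stop at y≈-89, with about 15–19 N sideways force at each. I then let go at the right stop, raised the gripper and moved it away, and handed the job in at about 27 s.

- **Position:** the last network reading put the jar's cap at (654, 72). The needle is at about (658, 70.5), so they agree to within the 4 mm the network is good for. Both final pictures show the red jar under the needle.
- **State at hand-in:** the lever was at its right stop, the gripper was open and touching nothing, and all the jars were upright.
- **Failed or disagreeing checks:** no final check failed. After stroke 1, with the arm hiding part of the view, one top-camera reading put the jar about 11 mm off. Once the view was clear it agreed with one bay turned.

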